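# Charge the bead mill from a casserole cup

### The job

Tip the three steel grinding balls out of the porcelain cup into the sunken well of the bead mill: bring the cup's lip down over the raised walls to the opening before the balls roll out, so that they roll in rather than drop from above. Then stand the empty cup upright on its light-blue pad again and push the mill's yellow cover fully shut over the well. Leave the other things on the bench where they are.

Things in the scene. Friction and masses are not known exactly. Their poses are not given: they have to be found in the camera images.
- cup: White porcelain casserole cup, loose, about 140 g: flared round dish 58 mm high, outer radius 24 mm at the foot, 43 mm at the rim, wall 4 mm, inner floor 5 mm up. Origin: centre of its underside; +z up through the mouth. A level round brown handle (point cup_grip) sticks out along the cup's -y, at the start towards the robot's right.
- cup_rim (a point): Centre of the cup's mouth, in the plane of the rim, 58 mm above the underside; axes as the cup's. The wall leans out 18 degrees, so balls begin to roll out when the cup is tilted about 72 degrees and leave surely from 85 degrees.
- cup_grip (a point): Point on the axis of the cup's handle, 85 mm from the cup's axis along its -y, 46 mm above the underside; axes as the cup's. The handle is a straight round bar along y, 18 mm in diameter, from the cup's wall to 122 mm from the cup's axis. It may be taken with the fingers leaning either way about its axis.
- ball0_center (a point): Centre of the first steel ball, 16 mm in diameter, 17 g, lying in the cup at the start.
- ball1_center (a point): Centre of the second such ball.
- ball2_center (a point): Centre of the third such ball.
- well (a point): Centre of the steel floor of the mill's well, 30 mm above the table; axes as the mill's. The well is a pocket 84 mm along x by 110 mm along y inside four upright walls 10 mm thick, whose tops stand 45 mm above this floor (75 mm above the table).
- mill: White bead mill fixed to the table; origin at table height under the well's centre; z up, -x its front (roughly towards the robot), +y the side where the cover is parked. Nothing stands beyond the well's walls at the front and -y sides; at +x a blue deck 60 mm high reaches 122 mm from the origin; at +y a deck 73 mm high, under the cover, reaches 198 mm.
- cover (a joint): Travel of the yellow sliding cover (m): 0 parked fully open at the mill's +y end, grows as it slides towards the mill's -y, 0.125 fully shut over the well (end stop). It stays where it is left; about 1.5 N moves it. A plate 104 mm (x) by 122 mm (y), 6 mm thick, its top 83 mm above the table.
- cover_tab (a point): Top centre of the cover's upright black tab, 117 mm above the table: 60 mm along the mill's x, 10 mm thick along y, standing 34 mm above the plate; 170 mm from the well's centre along +y when fully open, 45 mm when shut. Push it from its +y side towards -y. Axes as the mill's.
- pad: Light-blue bench pad, 200 x 200 mm and 2 mm thick, fixed flat on the table; origin at the centre of its underside, axes along its sides. The cup starts on it and must return to it.
- wash_bottle: Bystander: white wash bottle, 66 mm in diameter, 205 mm high with its bent spout; origin under its centre.
- reagent_bottle: Bystander: glass bottle with blue cap, 50 mm in diameter, 85 mm high; origin under its centre.
- tip_rack: Bystander: yellow pipette-tip box, 85 x 120 x 50 mm; origin under its centre.
- petri_dish: Bystander: closed dish, 90 mm in diameter, 15 mm high; origin under its centre.
- marker: Bystander: black marker pen lying flat, 120 mm along its x, 13 mm thick; origin under its centre.
- beaker: Bystander: empty glass beaker, 70 mm in diameter, 90 mm high; origin under its centre.
- ball0: The ball of point ball0_center as a body; its origin lies on its surface and turns as it rolls: use the point.
- ball1: The ball of point ball1_center as a body; its origin lies on its surface and turns as it rolls: use the point.
- ball2: The ball of point ball2_center as a body; its origin lies on its surface and turns as it rolls: use the point.
Things that resemble listed ones, but are neither listed nor needed, are in the scene too. Leave any orange look-alike of the cup alone.

How it is judged:
By the outcome, as a careful person would: the job done as asked, in the order asked, and still so for the second after the job is handed in, with the robot touching nothing.
It also fails if it takes over 72 s, if anything falls off the work surface, if the arm or the gripper's body presses on something with over 40 N, if the wrist force passes 120 N, or if a joint passes its speed limit or range.

### The arm

A 6-joint arm with a two-finger parallel gripper is mounted at the origin on the work surface. World frame = base frame: x ahead of the robot, y to its left, z up, the work surface at z = 0. Lengths are in m, angles in rad, forces in N, time in s.
With the tool pointing down it reaches from about 0.275 to 0.875 m from the base axis. Payload 12.5 kg.
Tool frame: the origin (TCP) lies on the centre line of the jaws, within the pads' length; the fingertips stand r.finger_overhang ahead of it and the grasp point (between the pads) lies 3 mm ahead of it (r.finger_overhang is the distance from the TCP to the fingertips, in m); z points along the fingers, y is the line along which they close (so a half turn about z gives the same grasp; the last joint's range is limited). The gripper opens to 85 mm and grips with 20 to 120 N. Pads are 22 mm wide; open, the fingers measure 114 mm over their backs; the gripper's body (76 mm by 85 mm) begins 54 mm behind the grasp point. The pads swing forward as they close: fully open they stand 13 mm farther back than shut.
Start: joints at [1.135, 0.351, 1.652, -0, 1.139, -0.085], TCP at [0.189, 0.517, 0.253] pointing down, gripper open.
Joint ranges: [-2.75, 2.75], [-0.79, 2.1], [0.01, 2.65], [-1.57, 4.71], [0.07, 3.14], [-2.87, 2.87]. Speed limits (rad/s): [2.22, 2.22, 2.79, 3.14, 3.14, 3.14].

### API

Orientations are given as a unit quaternion [x, y, z, w].
In Python, from cell import r, optics gives the robot as it stands. The module is installed in compiled form; this text tells all that it offers. Calls block until the motion is done:
- r.move_to(position, orientation): joint-space move of the TCP to a pose.
- r.move_linear(position, rot=None, vel=0.15): straight line of the TCP; rot=None keeps the orientation; vel is the mean speed in m/s.
- r.set_joints(angles): joint-space move.
- r.set_gripper(opening, squeeze=None): opening from 0.0 (shut) to 1.0 (fully open); squeeze is the grip in N (None keeps the last); returns when the fingers have stopped.
- r.sleep(seconds).
- r.inverse_kinematics(position, orientation): joint angles nearest the present ones, or None.
- optics.get_image(name): name is "side" or "top" or "wrist"; returns a dict with "pixels" (400x640x3 uint8, red, green, blue), "depth" (400x640 float32, m along the optical axis (not along the pixel's ray), 0 where there is no reading), "fx", "fy", "cx", "cy" (pixels), "camera_from_world" (4x4, takes a point from world to camera coordinates); the wrist camera has in their place "mount" (4x4, takes a point from camera to tool coordinates, whose origin is the TCP and whose axes are the flange's). Camera axes: x right, y down, z forward; pixel columns grow to the right and rows downward; lengths in m; the calibration is good to about 2 mm. A picture is of the moment at which its call begins: read the wrist's pose just before it.
A pose or a line that the arm cannot do raises r.PlanningError and nothing moves.
- r.hand_in(): hands the job in; it is judged then, once.
Readings, each from a call of its own:
- r.current_t(): time.
- r.current_q(): joint angles.
- r.current_qvel(): joint speeds.
- r.current_effort(): joint torques, N m.
- r.current_tool_pos(): TCP position.
- r.current_ee_rot(): TCP orientation.
- r.current_contact_force(): force on the tool from outside, world axes, zero at the start.
- r.current_torque(): the same for the moment, N m.
- r.current_opening(): opening from 0.0 (shut) to 1.0 (fully open).
- r.current_finger_force(): force on a finger pad.
Only numpy, scipy, OpenCV 4.12 (cv2) and the standard library are available. Lean on these libraries where they do the work, as an engineer would, in place of code of your own. Each camera call takes 0.05 s, during which the arm holds its last target. There are 200 camera calls.

## Working session

There is one attempt and no reset: what is moved stays moved. The work goes in short steps, each a Python script; the robot and the scene stay as the last script left them, time stands still between calls to the robot, and variables do not carry over. Pictures are saved under pics/ and viewed, at most 10 in all, crops included, and the job is handed in when it is done.

```bash
mkdir -p pics; cat > h.py <<'E'
import numpy as np, cv2, pickle
from cell import r, optics
from scipy.spatial.transform import Rotation as R
def snap(n,f):
    p=(r.current_tool_pos(),r.current_ee_rot()) if n=="wrist" else None
    d=optics.get_image(n); d['tool']=p
    cv2.imwrite(f'pics/{f}.png',d['pixels'][:,:,::-1]); pickle.dump(d,open(f'pics/{f}.pkl','wb')); return d
def load(f): return pickle.load(open(f'pics/{f}.pkl','rb'))
def cloud(d):
    v,u=np.mgrid[:400,:640]; z=d['depth'].astype(float)
    P=np.stack([(u-d['cx'])/d['fx']*z,(v-d['cy'])/d['fy']*z,z],-1)
    if d['tool'] is None: T=np.linalg.inv(d['camera_from_world'])
    else:
        T=np.eye(4);T[:3,:3]=R.from_quat(d['tool'][1]).as_matrix();T[:3,3]=d['tool'][0];T=T@d['mount']
    W=P@T[:3,:3].T+T[:3,3]; W[z==0]=np.nan; return W
E
python3 - <<'E'
from h import *
for n in("top","side"): snap(n,n+"0")
print(r.current_t(),r.finger_overhang)
E
```

```text
0.1 0.022
```

View pics/top0.png

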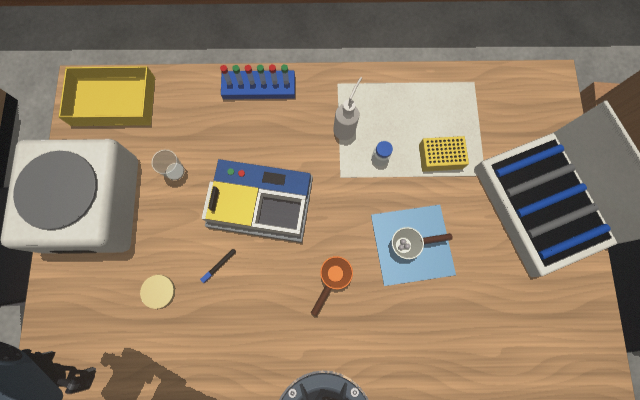

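View pics/side0.png

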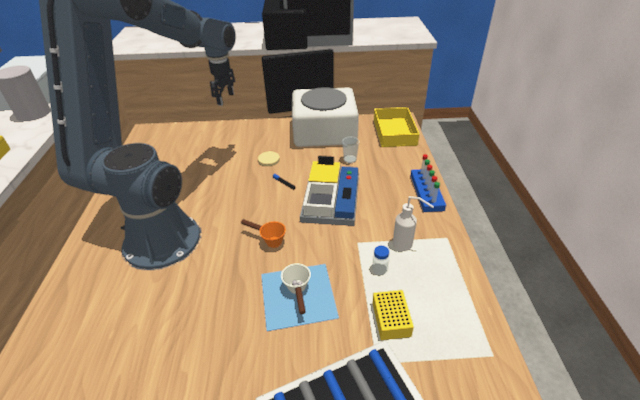

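The top view shows the white cup at (408,243), holding the balls, on the light-blue pad with its handle running to (451,237). The mill is at (258,200), its well at (280,212) and the cover tab at (213,200). The two cup candidates are the white one at (408,243) and the orange one at (336,272). The white one on the pad fits the description. I'll measure it and confirm in a crop.

```bash
python3 - <<'E'
from h import *
d=load('top0');W=cloud(d)
im=d['pixels'].astype(int)
def p(u,v): return np.round(np.nanmedian(W[v-1:v+2,u-1:u+2].reshape(-1,3),0),3)
for n,u,v in [('hnd1',430,241),('hnd2',440,239),('hnd3',447,238),('ball',404,245),('deck',280,170),('wellfloor',278,212),('cover',235,202),('tab',212,200),('orange',336,258),('orangeh',318,305),('marker',218,266),('beaker',165,158),('pad',385,270)]: print(n,p(u,v))
Z=W[:,:,2]
v,u=np.mgrid[:400,:640]
hsv=cv2.cvtColor(d['pixels'],cv2.COLOR_RGB2HSV)
# cup rim: top points
m=(abs(u-408)<24)&(abs(v-243)<24)&(Z>.054)&(hsv[...,1]<60)
P=W[m];print('rim',m.sum(),np.nanmax(P[:,2]));
A=np.c_[2*P[:,:2],np.ones(len(P))];s=np.linalg.lstsq(A,(P[:,:2]**2).sum(1),rcond=None)[0];print(s[:2],np.sqrt(s[2]+s[0]**2+s[1]**2))
# handle
m=(u>424)&(u<460)&(abs(v-240)<14)&(Z>.048)&(Z<.065)&(hsv[...,1]>70)
P=W[m];c=P.mean(0);w=np.linalg.svd((P-c)[:,:2])[2][0] if 0 else np.linalg.svd((P-c)[:,:2],full_matrices=False)[2][0];print('handle',m.sum(),c,w,P[:,2].max(), ((P-c)[:,:2]@w).min(),((P-c)[:,:2]@w).max())
# pad
m=(hsv[...,0]>95)&(hsv[...,0]<110)&(hsv[...,1]>60)&(hsv[...,2]>120)&(u>360)&(u<465)&(v>195)&(v<295)&(Z<.01)
q=cv2.minAreaRect(W[m][:,:2].astype(np.float32));print('pad',q)
# walls top z .068-.078 near well ; whole mill
m=(abs(Z-.075)<.006)&(u>240)&(u<315)&(v>180)&(v<245)&(hsv[...,1]<60)
print('walls',m.sum(),cv2.minAreaRect(W[m][:,:2].astype(np.float32)))
m=(Z>.078)&(Z<.088)&(u>200)&(u<265)&(v>175)&(v<235)&(hsv[...,1]>120)
print('cover',m.sum(),cv2.minAreaRect(W[m][:,:2].astype(np.float32)))
m=(Z>.1)&(u>195)&(u<235)&(v>175)&(v<235)
print('tab',m.sum(),cv2.minAreaRect(W[m][:,:2].astype(np.float32)),W[m].mean(0))
crop=lambda a,x,y,w,h:cv2.resize(a[y:y+h,x:x+w],(390,int(390*h/w)),interpolation=cv2.INTER_CUBIC)
a=d['pixels'][:,:,::-1]
cv2.imwrite('pics/crop0.png',np.hstack([crop(a,370,195,100,100),crop(a,190,150,130,130)]))
E
```

```text
hnd1 [ 0.455 -0.29   0.056]
hnd2 [ 0.46  -0.315  0.057]
hnd3 [ 0.463 -0.335  0.056]
ball [ 0.45  -0.229  0.021]
deck [0.657 0.109 0.06 ]
wellfloor [0.545 0.116 0.032]
cover [0.562 0.226 0.084]
tab [0.56  0.278 0.118]
orange [ 0.414 -0.039  0.054]
orangeh [0.295 0.011 0.056]
marker [0.4   0.28  0.014]
beaker [0.7   0.433 0.047]
pad [ 0.384 -0.175  0.003]
rim 220 0.06575277246547184
[ 0.45104578 -0.2276806 ] 0.039630274919854824
handle 153 [ 0.46334502 -0.31198518  0.05643429] [-0.13754123  0.99049604] 0.06321313180299781 -0.03707240966856609 0.03843574748382302
pad ((0.4551514685153961, -0.2554005980491638), (0.19751636683940887, 0.20013132691383362), 7.54420804977417)
walls 621 ((0.5408144593238831, 0.12380551546812057), (0.15267623960971832, 0.10510145872831345), 80.153076171875)
cover 1576 ((0.5603535175323486, 0.23466446995735168), (0.12224194407463074, 0.10426220297813416), 80.07804107666016)
tab 128 ((0.5674933195114136, 0.2790035903453827), (0.011386225000023842, 0.059485796838998795), 81.3046875) [0.56646531 0.27765494 0.11421184]
```

View pics/crop0.png

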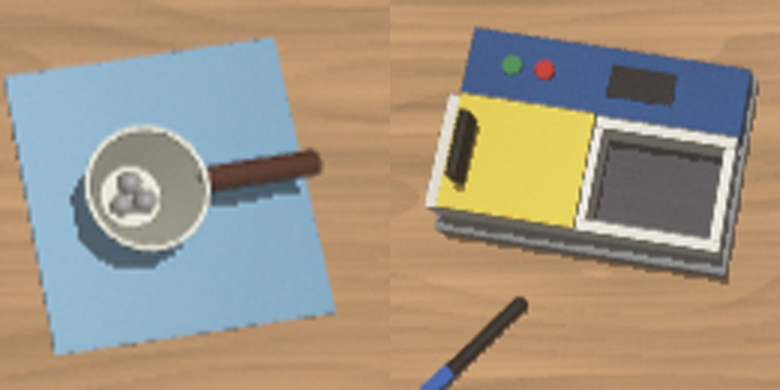

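The crop confirms it: the white cup with three balls, its handle to the right, stands on the light-blue pad. The tab is at the far +y end of the cover and the well is open. All measurements match the given sizes. Next I'll check reachability before moving.

```bash
cat >> h.py <<'E'
CUP=np.array([.451,-.2277,.002]); CY=np.radians(8.1)
WELL=np.array([.5385,.1115,0]); MY=np.radians(-9.9); GY=.095
Rz=lambda a:R.from_euler('z',a); Ry=lambda a:R.from_euler('y',a)
def tool(Rc,pc,phi,s):
    """TCP pose for cup pose (Rc,pc) held at handle, fingers leaning phi (deg)"""
    f=np.radians(phi); z=np.array([np.sin(f),0,-np.cos(f)]); x=np.array([0,s,0.])
    Q=np.c_[x,np.cross(z,x),z]; p=np.array([0,-GY,.046])-.003*z
    return pc+Rc.apply(p),(Rc*R.from_matrix(Q)).as_quat()
def pour(tilt,lipx,h):
    """cup pose with the lip at mill (lipx,0,.075+h), tilted deg toward mill +x"""
    Rc=Rz(MY)*Ry(np.radians(tilt)); lip=WELL+Rz(MY).apply([lipx,0,.075+h])
    return Rc,lip-Rc.apply([.043,0,.058])
def back(p,q,d): return p-d*R.from_quat(q).as_matrix()[:,2]
E
python3 - <<'E'
from h import *
print(R.from_quat(r.current_ee_rot()).as_matrix().round(2))
for s in(1,-1):
  for phi in(45,55,65):
    c=tool(Rz(CY),CUP,phi,s)
    L={'g':c,'pre':(back(*c,.1),c[1]),'up':(c[0]+[0,0,.12],c[1])}
    for t,h in((0,.12),(55,.08),(55,.018),(100,-.003)): L[t,h]=tool(*pour(t,-.012,h),phi,s)
    for k,v in L.items():
        q=r.inverse_kinematics(*v); print(s,phi,k,None if q is None else np.round(q,2))
E
```

```text
[[-0.94  0.34 -0.  ]
 [ 0.34  0.94 -0.  ]
 [ 0.   -0.   -1.  ]]
1 45 g [-0.97  0.68  2.03  1.56  0.69 -2.52]
1 45 pre [-1.12  0.49  2.12  1.31  0.77 -2.37]
1 45 up [-0.97  0.42  2.02  1.24  0.73 -2.1 ]
1 45 (0, 0.12) [0.04 0.17 2.36 3.88 0.22 2.57]
1 45 (55, 0.08) [-0.05  0.38  1.8   0.02  1.13  0.11]
1 45 (55, 0.018) [-0.05  0.48  1.84  0.02  0.99  0.1 ]
1 45 (100, -0.003) [-0.09  0.91  1.33  0.07  1.86  0.07]
1 55 g [-1.03  0.75  2.06  1.72  0.87 -2.73]
1 55 pre [-1.22  0.58  2.15  1.49  0.93 -2.64]
1 55 up [-1.03  0.47  2.07  1.49  0.86 -2.38]
1 55 (0, 0.12) None
1 55 (55, 0.08) [-0.04  0.31  1.9  -0.    0.93  0.13]
1 55 (55, 0.018) [-0.04  0.41  1.95 -0.    0.79  0.13]
1 55 (100, -0.003) [-0.08  0.82  1.42  0.06  1.69  0.07]
1 65 g None
1 65 pre [-1.29  0.71  2.16  1.58  1.11 -2.85]
1 65 up [-1.08  0.54  2.1   1.66  1.02 -2.59]
1 65 (0, 0.12) None
1 65 (55, 0.08) [-0.03  0.24  2.   -0.04  0.72  0.17]
1 65 (55, 0.018) [-0.03  0.36  2.05 -0.05  0.56  0.18]
1 65 (100, -0.003) [-0.08  0.73  1.51  0.05  1.51  0.07]
-1 45 g [-0.97  0.68  2.03  1.56  0.69  0.62]
-1 45 pre [-1.12  0.49  2.12  1.31  0.77  0.78]
-1 45 up [-0.97  0.42  2.02  1.24  0.73  1.04]
-1 45 (0, 0.12) [ 0.04  0.17  2.36  3.88  0.22 -0.57]
-1 45 (55, 0.08) None
-1 45 (55, 0.018) None
-1 45 (100, -0.003) None
-1 55 g [-1.03  0.75  2.06  1.72  0.87  0.41]
-1 55 pre [-1.22  0.58  2.15  1.49  0.93  0.5 ]
-1 55 up [-1.03  0.47  2.07  1.49  0.86  0.76]
-1 55 (0, 0.12) [ 0.06  0.23  2.44  3.53  0.51 -0.21]
-1 55 (55, 0.08) None
-1 55 (55, 0.018) None
-1 55 (100, -0.003) None
-1 65 g [-1.08  0.83  2.07  1.81  1.06  0.26]
-1 65 pre [-1.29  0.71  2.16  1.58  1.11  0.29]
-1 65 up [-1.08  0.54  2.1   1.66  1.02  0.56]
-1 65 (0, 0.12) [ 0.08  0.34  2.5   3.44  0.85 -0.1 ]
-1 65 (55, 0.08) None
-1 65 (55, 0.018) None
-1 65 (100, -0.003) None
```

```bash
cat >> h.py <<'E'
from scipy.spatial.transform import Slerp
def pour2(tilt,lipy,h,x0=0.,yaw=-90):
    """lip at mill (x0,lipy), tilted toward mill +y, handle toward mill -x"""
    Rc=Rz(MY+np.radians(yaw))*Ry(-np.radians(tilt)); lip=WELL+Rz(MY).apply([x0,lipy,.075+h])
    return Rc,lip-Rc.apply([-.043,0,.058])
E
python3 - <<'E'
from h import *
W=cloud(load('top0'))
for n,u,v in(('wash',346,120),('washcap',348,100),('reag',384,150),('spout',358,82)): print(n,np.nanmedian(W[v-1:v+2,u-1:u+2].reshape(-1,3),0).round(3))
def show(tag,K):
    out=[]
    for k in K:
        q=r.inverse_kinematics(*k); out.append(None if q is None else np.round(q,1).tolist())
    print(tag,*out,sep='\n   ')
for phi in(20,32):
    g=tool(Rz(CY),CUP,phi,1)
    K=[g,(g[0]+[0,0,.12],g[1])]+[tool(Rz(CY)*Ry(np.radians(t)),CUP+[0,0,.12],phi,1) for t in(25,50)]
    K+=[tool(*pour(t,-.012,h),phi,1) for t,h in((55,.09),(55,.018),(75,.005),(95,0))]
    show(('x',phi),K)
for phi in(-30,-45):
  for s in (1,-1):
    g=tool(Rz(CY),CUP,phi,s)
    K=[g,(back(*g,.1),g[1]),(g[0]+[0,0,.12],g[1])]
    K+=[tool(*pour2(t,-.02,h),phi,s) for t,h in((0,.1),(30,.1),(55,.09),(55,.018),(75,.005),(95,0),(102,0))]
    show(('y',phi,s),K)
E
```

```text
wash [ 0.773 -0.071  0.122]
washcap [ 0.808 -0.073  0.164]
reag [ 0.701 -0.175  0.087]
spout [ 0.843 -0.097  0.198]
('x', 20)
   [-0.8, 0.6, 1.9, 0.6, 0.5, -1.5]
   [-0.8, 0.4, 1.9, 0.4, 0.7, -1.3]
   [-0.6, 0.5, 1.6, -0.1, 1.1, -0.7]
   [-0.5, 0.7, 1.4, -0.3, 1.5, -0.6]
   [-0.1, 0.6, 1.6, 0.1, 1.6, 0.1]
   [-0.1, 0.7, 1.6, 0.1, 1.5, 0.1]
   [-0.1, 0.9, 1.4, 0.1, 1.8, 0.1]
   [-0.1, 1.1, 1.2, 0.1, 2.2, 0.1]
('x', 32)
   [-0.9, 0.6, 2.0, 1.2, 0.5, -2.1]
   [-0.9, 0.4, 1.9, 0.8, 0.7, -1.7]
   [-0.7, 0.5, 1.7, 0.1, 0.9, -0.9]
   [-0.6, 0.7, 1.5, -0.2, 1.3, -0.6]
   [-0.1, 0.5, 1.7, 0.0, 1.4, 0.1]
   [-0.1, 0.6, 1.7, 0.0, 1.3, 0.1]
   [-0.1, 0.8, 1.5, 0.1, 1.6, 0.1]
   [-0.1, 1.0, 1.3, 0.1, 2.0, 0.1]
('y', -30, 1)
   [-0.5, 0.8, 1.5, -0.3, 1.3, -0.5]
   [-0.5, 0.8, 1.3, -0.3, 1.5, -0.5]
   [-0.5, 0.7, 1.4, -0.3, 1.5, -0.6]
   [-0.2, 0.3, 2.1, 0.7, 0.9, 1.0]
   [0.0, 0.2, 2.0, -0.0, 0.9, 1.8]
   [0.3, 0.3, 1.9, -0.4, 1.1, 2.2]
   [0.3, 0.5, 1.9, -0.5, 1.0, 2.3]
   [0.4, 0.6, 1.8, -0.7, 1.3, 2.6]
   [0.5, 0.8, 1.7, -0.8, 1.6, 2.7]
   [0.5, 0.9, 1.7, -0.8, 1.7, 2.7]
('y', -30, -1)
   [-0.5
[... 396 characters left out ...]
 -0.5]
   [-0.4, 1.0, 1.1, -0.4, 1.7, -0.5]
   [-0.5, 0.8, 1.3, -0.4, 1.7, -0.5]
   [-0.4, 0.4, 2.1, 0.9, 1.1, 0.7]
   [-0.1, 0.2, 2.0, 0.3, 0.9, 1.4]
   [0.2, 0.3, 1.9, -0.2, 1.0, 2.0]
   [0.2, 0.4, 2.0, -0.2, 0.8, 2.1]
   [0.3, 0.5, 1.9, -0.5, 1.1, 2.4]
   [0.5, 0.7, 1.8, -0.7, 1.4, 2.6]
   [0.5, 0.7, 1.7, -0.7, 1.5, 2.6]
('y', -45, -1)
   [-0.5, 1.0, 1.3, -0.4, 1.5, 2.7]
   [-0.4, 1.0, 1.1, -0.4, 1.7, 2.6]
   [-0.5, 0.8, 1.3, -0.4, 1.7, 2.6]
   [-0.4, 0.4, 2.1, 0.9, 1.1, -2.4]
   [-0.1, 0.2, 2.0, 0.3, 0.9, -1.7]
   [0.2, 0.3, 1.9, -0.2, 1.0, -1.1]
   [0.2, 0.4, 2.0, -0.2, 0.8, -1.1]
   [0.3, 0.5, 1.9, -0.5, 1.1, -0.7]
   [0.5, 0.7, 1.8, -0.7, 1.4, -0.6]
   [0.5, 0.7, 1.7, -0.7, 1.5, -0.5]
```

```bash
python3 - <<'E'
from h import *
g=tool(Rz(CY),CUP,42,1)
r.set_gripper(.4,80)
b=back(*g,.1)
r.move_to(b+[0,0,.1],g[1]); print(r.current_t(),r.current_q())
r.move_linear(b); r.move_linear(back(*g,.03))
print(r.current_t(),r.current_contact_force()); snap('wrist','w1'); snap('side','s1')
a=cv2.imread('pics/s1.png')[180:340,220:400];b=cv2.imread('pics/w1.png')
cv2.imwrite('pics/c1.png',np.hstack([cv2.resize(a,(390,347)),cv2.resize(b[:,:],(400,347))]))
E
```

```text
3.7083 [-1.09327978  0.26147813  2.04627483  1.00370785  0.84682249 -1.93751304]
5.1417 [-0.10732617 -0.35281482  0.0213975 ]
```

View pics/c1.png

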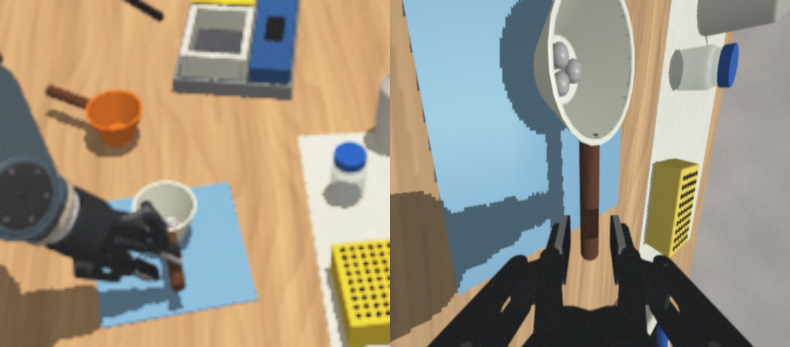

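The wrist view (right half) shows the handle at (590,215) centred between the open fingers, with all three balls in the cup at (565,70). I'll close on it, lift, tilt to 50° in place and carry it to the mill.

```bash
python3 - <<'E'
from h import *
g=tool(Rz(CY),CUP,42,1)
r.move_linear(g[0],vel=.08); r.set_gripper(0,80)
print(r.current_t(),r.current_opening(),r.current_finger_force(),r.current_tool_pos()-g[0])
r.move_linear(g[0]+[0,0,.12])
print(r.current_t(),r.current_contact_force())
for t in(12,24,36,48): r.move_to(*tool(Rz(CY)*Ry(np.radians(t)),CUP+[0,0,.12],42,1))
print(r.current_t(),r.current_q())
r.move_to(*tool(*pour(52,-.015,.09),42,1))
print(r.current_t(),r.current_q(),r.current_opening())
r.move_linear(tool(*pour(52,-.015,.04),42,1)[0])
print(r.current_t());snap('top','t2');snap('side','s2')
a=cv2.imread('pics/s2.png')[100:280,240:440];b=cv2.imread('pics/t2.png')[130:310,200:400]
cv2.imwrite('pics/c2.png',np.hstack([cv2.resize(x,(400,360)) for x in(a,b)]))
E
```

```text
6.075 0.18394878443397852 77.91244268417358 [-0.00010008 -0.00024346  0.00028995]
7.025 [-0.28965568 -0.14789491 -2.91265441]
8.6583 [-0.61656659  0.5699719   1.57693966 -0.07689691  1.07270224 -0.72012643]
9.9667 [-0.05478268  0.36407104  1.80540769  0.02304643  1.14480391  0.10723098] 0.18236722828035523
10.45
```

View pics/c2.png

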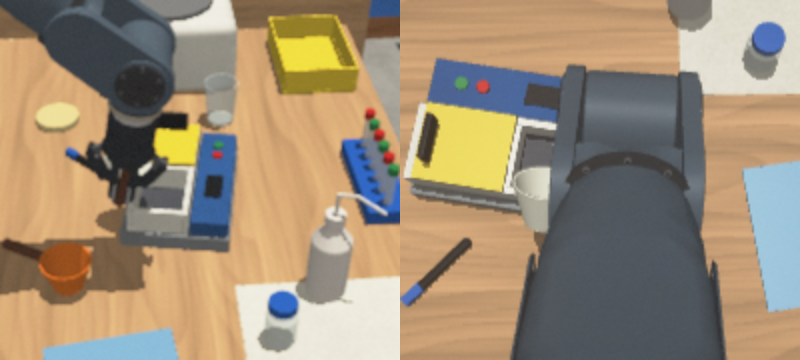

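The side half shows the gripper and cup over the front of the well at (155,190). The top half shows the cup's far edge at (530,190), at the well's front wall. I'll check the lip position numerically in mill coordinates.

```bash
python3 - <<'E'
from h import *
Rc,pc=pour(52,-.015,.04)
for f in('s2','t2'):
    d=load(f);W=cloud(d);hsv=cv2.cvtColor(d['pixels'],cv2.COLOR_RGB2HSV)
    M=Rz(-MY).apply((W.reshape(-1,3)-WELL)); C=Rc.inv().apply(W.reshape(-1,3)-pc)
    s=hsv[...,1].ravel()<70; b=hsv[...,2].ravel()>110
    k=s&b&(M[:,2]>.085)&(np.abs(M[:,1])<.05)&(M[:,0]>-.13)&(M[:,0]<.02)
    rad=np.hypot(C[k,0],C[k,1]); outer=24+C[k,2]*1000*19/58
    print(f,k.sum(),'x',M[k,0].max(),'y',M[k,1].min(),M[k,1].max(),'cupz',C[k,2].min(),C[k,2].max(),'rad-outer mm',np.percentile(rad*1000-outer,[5,25,50,75,95]).round(1))
    # wall tops
    w=s&b&(abs(M[:,2]-.075)<.005)&(abs(M[:,0])<.06)&(abs(M[:,1])<.075)
    print('walls',w.sum(),np.percentile(M[w,0],[1,99]),np.percentile(M[w,1],[1,99]))
E
```

```text
s2 91 x 0.019257238997747422 y -0.04961571124563704 0.018041835730118947 cupz 0.012906523387761503 0.2744758840515766 rad-outer mm [ -4.9  -0.   87.4 119.6 155.2]
walls 182 [-0.04416198  0.05693941] [-0.0671637   0.06511621]
t2 529 x -0.007494241600293359 y -0.04981974747198612 0.041354073393693125 cupz 0.0004394825631167229 0.2639880388226703 rad-outer mm [ -4.9  -3.1  -1.9  -0.6 207.9]
walls 211 [-0.05142149  0.0519607 ] [0.01284252 0.06522188]
```

The wall tops come out at ±52 mm and ±65 mm in mill coordinates, and the cup surface is within 2 mm of prediction. Pouring now, turning about the lip.

```bash
python3 - <<'E'
from h import *
for t,h in((55,.02),(62,.013),(69,.007),(76,.002),(83,-.001),(90,-.003),(97,-.004)):
    p,q=tool(*pour(t,-.015,h),42,1); r.move_linear(p,q,vel=.06)
    print(t,r.current_t(),np.round(r.current_contact_force(),1))
r.sleep(1.0); snap('side','s3')
a=cv2.imread('pics/s3.png')[140:240,270:390]
cv2.imwrite('pics/c3.png',cv2.resize(a,(600,500)))
E
```

```text
55 11.0083 [ 0.4 -0.8 -2.7]
62 11.2833 [-0.6 -0.4 -1.6]
69 11.5583 [-0.3 -0.3 -2.5]
76 11.8333 [ 0.4  0.5 -1.6]
83 12.1083 [-0.6 -0.3 -1.7]
90 12.3833 [ 0.1  0.6 -1.9]
97 12.6583 [-0.1  0.2 -1.3]
```

View pics/c3.png

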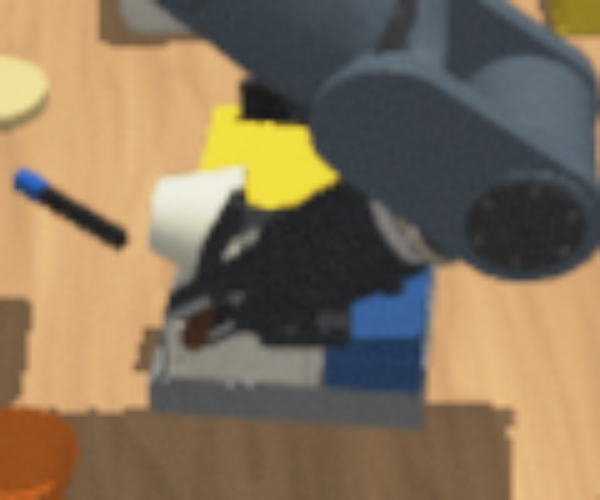

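The cup lies over the well at (200,210), tilted past 90° with the lip hidden behind the gripper. There was no contact force. I'll lift it straight up, carry it off and check the well.

```bash
python3 - <<'E'
from h import *
r.move_linear(tool(*pour(97,-.015,.1),42,1)[0])
r.move_to(*tool(*pour(60,-.015,.1),42,1))
for t in(48,36,24): r.move_to(*tool(Rz(CY)*Ry(np.radians(t)),CUP+[0,0,.12],42,1))
print(r.current_t(),r.current_contact_force());snap('top','t4')
a=cv2.imread('pics/t4.png')
f=lambda x,y:cv2.resize(a[y:y+80,x:x+80],(390,390),interpolation=cv2.INTER_CUBIC)
cv2.imwrite('pics/c4.png',np.hstack([f(240,170),f(370,190)]))
E
```

```text
17.2167 [-0.26611666 -0.10567872 -1.3984992 ]
```

View pics/c4.png

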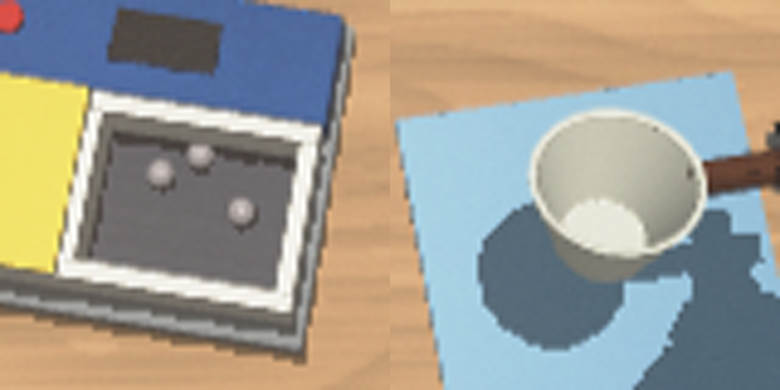

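All three balls lie in the well, at (160,173), (201,155) and (242,211) in the crop, and the cup is empty. Now I'll set the cup back on the pad.

```bash
python3 - <<'E'
from h import *
g=tool(Rz(CY),CUP,42,1)
for t in(12,0): r.move_to(*tool(Rz(CY)*Ry(np.radians(t)),CUP+[0,0,.12],42,1))
r.move_linear(g[0]+[0,0,.006]); f0=r.current_contact_force()[2]
for dz in(.004,.003,.002,.001,0,-.001):
    r.move_linear(g[0]+[0,0,dz],vel=.02); f=r.current_contact_force()[2]-f0
    print(dz,round(f,2))
    if f>2.5: break
r.set_gripper(.4); r.sleep(.2)
r.move_linear(back(r.current_tool_pos(),g[1],.03),vel=.06); r.move_linear(back(*g,.11)); r.move_linear(back(*g,.11)+[0,0,.12])
print(r.current_t()); d=snap('top','t5');W=cloud(d)
v,u=np.mgrid[:400,:640];Z=W[...,2];hsv=cv2.cvtColor(d['pixels'],cv2.COLOR_RGB2HSV)
m=(abs(u-408)<24)&(abs(v-243)<24)&(Z>.054)&(hsv[...,1]<60);P=W[m]
A=np.c_[2*P[:,:2],np.ones(len(P))];s=np.linalg.lstsq(A,(P[:,:2]**2).sum(1),rcond=None)[0];print(m.sum(),s[:2],P[:,2].mean())
pl=np.linalg.lstsq(np.c_[P[:,:2]-s[:2],np.ones(len(P))],P[:,2],rcond=None)[0];print('rim plane',pl)
# cover push IK, tool down, x along mill y
for sg in(1,-1):
    for y in(.2,.06):
        p=WELL+Rz(MY).apply([0,y,.095+r.finger_overhang]); x=Rz(MY).apply([0,sg,0]);z=np.array([0,0,-1.])
        print(sg,y,r.inverse_kinematics(p,R.from_matrix(np.c_[x,np.cross(z,x),z]).as_quat()))
E
```

```text
0.004 0.06
0.003 -0.07
0.002 0.16
0.001 0.43
0 1.2
-0.001 6.28
23.45
220 [ 0.45212131 -0.22814686] 0.059281748349365206
rim plane [-0.01278539  0.01422225  0.05937091]
1 0.2 [ 4.22477390e-01  6.82741120e-01  1.47651931e+00 -4.44089210e-16
  9.82332227e-01  5.95264986e-01]
1 0.06 [ 2.20395673e-01  5.65724028e-01  1.69543587e+00 -4.44089210e-16
  8.80432754e-01  3.93183269e-01]
-1 0.2 [ 4.22477390e-01  6.82741120e-01  1.47651931e+00 -4.44089210e-16
  9.82332227e-01 -2.54632767e+00]
-1 0.06 [ 2.20395673e-01  5.65724028e-01  1.69543587e+00 -4.44089210e-16
  8.80432754e-01 -2.74840938e+00]
```

The cup stands level where it was. Now the cover.

```bash
python3 - <<'E'
from h import *
x=Rz(MY).apply([0,1,0]);z=np.array([0,0,-1.]);q=R.from_matrix(np.c_[x,np.cross(z,x),z]).as_quat()
at=lambda y,zz=.095:WELL+Rz(MY).apply([0,y,zz+r.finger_overhang])
r.move_to(at(.205,.22),q); r.set_gripper(0,40)
r.move_linear(at(.205),vel=.12); f0=r.current_contact_force(); print(r.current_t())
ax=Rz(MY).apply([0,1,0])
r.move_linear(at(.068),vel=.08); print(r.current_t(),(r.current_contact_force()-f0)@ax)
for y in np.arange(.067,.054,-.001):
    r.move_linear(at(y),vel=.03); f=(r.current_contact_force()-f0)@ax; print(round(y,3),round(f,1))
    if f>12: break
r.move_linear(at(y+.02),vel=.1); r.move_linear(at(y+.03,.25)); 
r.move_to(np.array([.30,.35,.3]),q)
print(r.current_t());d=snap('top','t6');snap('side','s6')
W=cloud(d);M=Rz(-MY).apply(W.reshape(-1,3)-WELL)
k=(M[:,2]>.105)&(M[:,2]<.125)&(abs(M[:,0])<.06)&(abs(M[:,1])<.2);print('tab y',np.median(M[k],0))
hs=cv2.cvtColor(d['pixels'],cv2.COLOR_RGB2HSV)[...,1].ravel()
k=(abs(M[:,2]-.083)<.005)&(abs(M[:,0])<.07)&(abs(M[:,1])<.2)&(hs>120);print('plate',np.percentile(M[k,1],[1,99]))
E
```

```text
27.5
29.3583 0.316430313862292
0.067 1.9
0.066 1.3
0.065 1.0
0.064 0.4
0.063 0.9
0.062 0.1
0.061 5.1
0.06 12.4
34.025
tab y [-0.00131071  0.04520011  0.11679088]
plate [-0.05837957  0.06073205]
```

View pics/t6.png

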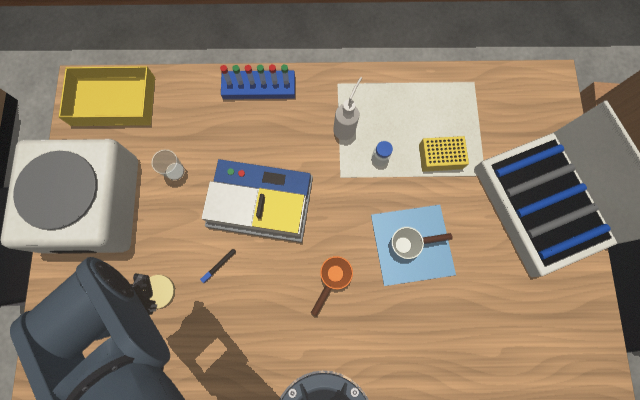

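The cover is shut over the well: its tab is at (261,206), 45 mm from the well's centre, against the end stop. The empty cup stands upright on its pad at (407,243), and the bystanders haven't moved.

```bash
python3 -c "
from h import *
print(r.hand_in(),r.current_t())"
```

```text
the job is handed in; nothing more can be done
the job is handed in; nothing more can be done
```

The job is handed in: all three balls are in the well, the empty cup is upright on its pad, the cover is fully shut, and nothing else was moved; the last clock reading before hand-in was 34 s.

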